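# Seat the key tree on its three-ball dock

## Robot

A 7-joint arm with a two-finger parallel gripper is mounted at the origin on the work surface. World frame = base frame: x ahead of the robot, y to its left, z up, the work surface at z = 0. Lengths are in m, angles in rad, forces in N, time in s.
With the tool pointing down it reaches from about 0.4 to 0.875 m from the base axis. Payload 6.5 kg.
Tool frame: the origin (TCP) lies on the centre line of the jaws, within the pads' length; the fingertips stand 22 mm ahead of it and the grasp point (between the pads) lies 3 mm ahead of it; z points along the fingers, y is the direction in which the jaws open and shut (so a half turn about z gives the same grasp; the last joint's range is limited). The gripper opens to 88 mm and grips with 3 to 60 N. Pads are 18 mm wide; open, the fingers measure 123 mm over their backs; the gripper's body (75 mm by 187 mm) begins 45 mm behind the grasp point.
Start: joints at [1.116, 0.536, -0.004, 1.538, 0.003, 1.067, -0.071], TCP at [0.246, -0.601, 0.235] pointing down, gripper open.
Joint ranges: [-2.7, 2.7], [-0.37, 2.16], [-1.27, 1.26], [0.24, 2.4], [-1.31, 4.45], [0.19, 1.91], [-2.76, 2.76]. Speed limits (rad/s): [2.39, 2.39, 3.14, 3.14, 3.14, 3.14, 3.14].

## Interface

Orientations are given as a unit quaternion [x, y, z, w].
In Python, from plant import env, cams gives the robot as it stands.
- The arm moves only by the shell command python3 -m creep 'ROWS'. ROWS is JSON, a list that holds one entry, the list of rows, each a list of 7 numbers: the finger opening in cm, from 0 to 8.81, then the shift along the tool's x, y, z in cm, then the turn, a rotation vector about the tool's x, y, z in degrees. A call has exactly 5 rows; each row is the pose to reach, as a shift and turn from the pose commanded when the call began, along the tool's axes at that moment; what a row does not reach only later rows make up. A row lasts 1/12 s, in which the tool goes at most 41.7 mm and 7.16 degrees, less where a joint would pass 70% of its speed; a pose out of reach is approached as far as the arm can. A call with a gripper value outside its range is refused whole. The fingers move at their own pace and stop on an object; the grip force is fixed at half the most. Time passes only in rows, so rows that repeat a pose let the fingers close, or fill a call up. It gives the time, the measured TCP pose, the force and the opening at its end, in the units of the state.
- env.get_state(): the state, without advancing time (a new reading comes with each control period).
- cams.camera(name): name is "side" or "top"; returns a dict with "pixels" (420x560x3 uint8, red, green, blue), "fx", "fy", "cx", "cy" (pixels), "T" (4x4, takes a point from camera to world coordinates). Camera axes: x right, y down, z forward; pixel columns grow to the right and rows downward; lengths in m; the calibration is good to about 2 mm. A picture is of the moment at which its call begins. There is no depth.
- env.sign_off(): hands the job in, once; it reports no verdict.
The state is a dict: "t": time; "joints": joint angles; "qvel": joint speeds; "joint_efforts": joint torques, N m; "tool_pos": TCP position; "ee_rot": TCP orientation; "force": force on the tool from outside, world axes, zero at the start; "wrist_torque": the same for the moment, N m; "gripper_width": finger opening in m.
Only numpy, scipy, OpenCV 4.12 (cv2) and the standard library are available. Lean on these libraries where they do the work, as an engineer would, in place of code of your own. Each camera call takes 0.05 s, during which the arm holds its last target. There are 200 camera calls.

## Task

Put the copper-coloured key tree on the black dock: push it gently over the brass-headed stud until the sprung rollers inside take hold, then turn it gently until its three grooves find the three steel balls and the springs pull it fully home, level, and let go of it. Never press it hard onto the balls (stay under 30 newtons) and leave the other things on the shelf where they are.

Things in the scene. Friction and masses are not known exactly. Their poses are not given: they have to be found in the camera images.
- key_tree: Loose copper-coloured key tree, 0.33 to 0.49 kg. Origin: centre of the underside, z up. A round puck 104 mm across, 34 mm high, with a square post on its axis up to 130 mm. The flat underside has three radial V grooves (11 mm wide at the mouth, 45 degree sides) at 0, 120 and 240 degrees from the tree's x axis; white strokes on the puck's top show them.
- tree_post (a point): Where to grip: on the axis of the tree's square copper post (14 x 14 mm, flat sides facing the tree's x and y axes), 14 mm below its top and 116 mm above the underside. Four hooks with two hanging keys stick out to 39 mm from the axis, none higher than 77 mm above the underside.
- tree_rollers (a point): Between two sprung rollers in a cavity (54 mm wide, 26 mm deep) in the middle of the tree's underside, 7 mm above it. They close on the stud's head: pushing the tree down over it takes up to about 10 N, first felt with the underside some 16 mm above home; once it is less than 8 mm above home the rollers pull the tree down with 5 to 8 N, and lifting it off takes about 10 N.
- dock: Fixed black disc, 124 mm across, 18 mm high, with a white stroke along its x axis, three steel balls on top and a stud in the middle. Origin: centre of its underside, on the shelf (z = 0). Home: the tree's underside is 23 mm above this origin with a ball in each groove, any of the three ways round. With the balls beside the grooves the tree rides on them, its underside 26 mm above this origin.
- ball_plane (a point): On the dock's axis at the height of the centres of the three 12 mm balls (20 mm above the dock's origin), which lie 38 mm out, 120 degrees apart. They are nominally at 0, 120 and 240 degrees from the dock's x axis, but all turned together by up to 0.75 rad either way, fixed and not measured: find it by feel or sight. The tree starts to drop when within about 0.14 rad of a seat.
- stud_head (a point): Centre of the brass ball, 14 mm across, on top of the thin fixed steel stud on the dock's axis, 38 mm above the dock's origin.
- cat: White porcelain cat figure, 65 mm wide, 105 mm high, loose, a bystander; origin at its base centre.
- shoe_horn: Red plastic shoe horn lying flat, 195 mm long, loose, a bystander; origin near its middle, on its underside, x along it.
- wood_box: Round wooden box with a sliding lid, 92 mm across, 55 mm high, loose, a bystander; origin at its base centre.
- carabiner: Steel carabiner lying flat, 76 x 45 mm, 8 mm thick, loose, a bystander; origin at its middle, on its underside.
- bowl: Blue ceramic bowl, 110 mm across, 35 mm high, loose, a bystander; origin at its base centre.
- tin: Small green tin, 48 mm across, 45 mm high, loose, a bystander; origin at its base centre.
- case: Black glasses case, 155 x 55 x 35 mm, loose, a bystander; origin at its base centre.
Not all that is in view belongs to the job. Leave any pink or red look-alike of the key_tree alone.

How it is judged:
On the way, in this order (a step that is already met when the one before it is completed fails the run):
1. the key tree is lifted clear of the shelf (height (world z) of key_tree above 0.05 m), for 0.1 s.
2. the key tree is on the stud, the rollers past the head's middle (z of key_tree in the frame of dock below 0.0295 m and horizontal distance between key_tree and stud_head below 0.005 m).
At the end, for the whole second after the job is handed in: the key tree sits fully home on the three balls: underside within 1.2 mm of its home height (23 mm above the dock's origin), within 2 mm of the dock's axis, level to 0.025 rad, at rest and let go (z of key_tree in the frame of dock below 0.0242 m and horizontal distance between key_tree and dock below 0.002 m and angle between key_tree's own z axis and vertical below 0.025 rad and linear speed of key_tree below 0.01 m/s and contact force between the fingers and key_tree below 0.1 N); the robot touches nothing.
It fails at once if the key tree is pressed onto the dock's balls with more than 30 N (contact force between key_tree and dock above 30 N).
It fails at once if a bystander is shifted by more than 20 mm (distance of any of cat, shoe_horn, wood_box, carabiner, bowl, tin, case from where it was at the start of the episode above 0.02 m).
It fails at once if the cat is tipped (angle between cat's own z axis and vertical above 0.3 rad).
It also fails if it takes over 64 s, if anything falls off the work surface, if the arm or the gripper's body presses on something with over 40 N, if the wrist force passes 120 N, or if a joint passes its speed limit or range.

## Working session

There is one attempt and no reset: what is moved stays moved. The work goes in short steps, Python scripts to look and compute and a shell command to move; the robot and the scene stay as the last step left them, time stands still between calls to the robot, and variables do not carry over. Pictures are saved under pics/ and viewed, about 8 in all and at most 12, crops included, and the job is handed in when it is done.

```bash
ls; mkdir -p pics; python3 - <<'E'
from plant import env,cams
import cv2
s=env.get_state()
print({k:s[k] for k in('t','tool_pos','ee_rot','force','gripper_width')})
for n in('top','side'):
    c=cams.camera(n);print(n,c['fx'],c['fy'],c['cx'],c['cy'],c['T'])
    cv2.imwrite(f'pics/{n}0.png',c['pixels'][:,:,::-1])
E
```

```text
pics
{'t': 0.0, 'tool_pos': array([ 0.24615027, -0.60092374,  0.2338683 ]), 'ee_rot': array([ 9.81155619e-01,  1.93217286e-01, -2.17286334e-04, -8.27554084e-04]), 'force': array([0.25644067, 0.69448296, 0.20727661]), 'gripper_width': 0.08815775488914364}
top 410.35362334372337 410.35362334372337 285.00674826857045 205.10160179108343 [[ 0.02180073 -0.98906661  0.14584912  0.33561399]
 [-0.99960246 -0.01895524  0.02087135 -0.05170558]
 [-0.01787855 -0.14624615 -0.98908666  1.26060029]
 [ 0.          0.          0.          1.        ]]
side 445.1888974498164 445.1888974498164 280.34800408682895 206.22440843681844 [[-0.99844894 -0.02179971  0.05122983  0.46498553]
 [-0.05198251  0.69454233 -0.71757144  0.72672743]
 [-0.01993843 -0.7191215  -0.69459825  0.82799362]
 [ 0.          0.          0.          1.        ]]
```

View pics/top0.png

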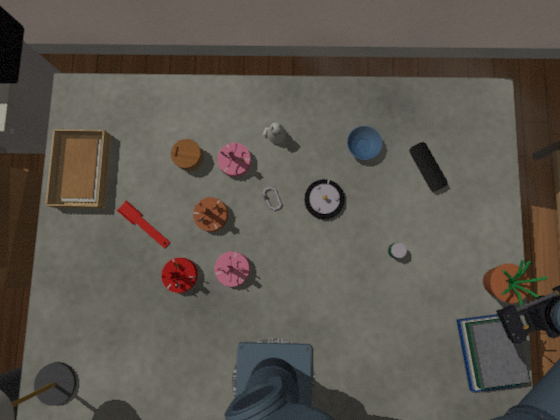

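View pics/side0.png

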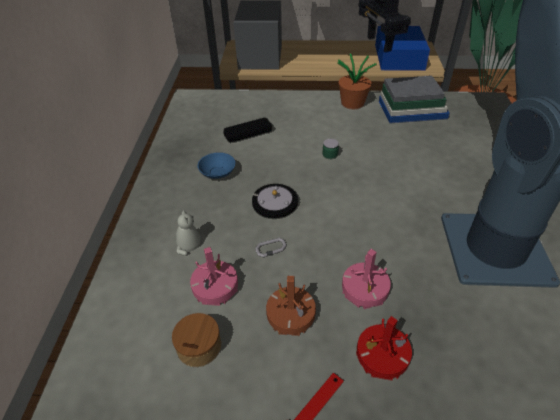

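The top view shows the copper tree at about (211,214) and the dock at (325,200). In the side view they are at (291,310) and (275,200). I'll enlarge both next.

```bash
cat > h.py <<'E'
import numpy as np,cv2
from plant import env,cams
def ray(c,u,v):
    T=c['T'];d=T[:3,:3]@np.array([(u-c['cx'])/c['fx'],(v-c['cy'])/c['fy'],1]);return T[:3,3],d/np.linalg.norm(d)
def onz(c,u,v,z):
    o,d=ray(c,u,v);return o+d*(z-o[2])/d[2]
def tri(r1,r2):
    A=0;b=0
    for o,d in(r1,r2):
        P=np.eye(3)-np.outer(d,d);A=A+P;b=b+P@o
    return np.linalg.solve(A,b)
def crop(c,u,v,w,h,k):
    return cv2.resize(np.ascontiguousarray(c['pixels'][v-h//2:v+h//2,u-w//2:u+w//2,::-1]),None,fx=k,fy=k,interpolation=cv2.INTER_CUBIC)
def proj(c,p):
    q=np.linalg.inv(c['T'])@np.append(p,1);return c['fx']*q[0]/q[2]+c['cx'],c['fy']*q[1]/q[2]+c['cy']
E
python3 - <<'E'
from h import *
t=cams.camera('top');s=cams.camera('side')
a=np.hstack([crop(t,211,214,56,42,7),crop(t,325,200,56,42,7)])
b=np.hstack([crop(s,291,305,80,60,5)[:, :392],crop(s,275,200,56,42,7)[:,:392]] if 0 else [cv2.resize(crop(s,291,305,72,72,1),(392,294*1)),crop(s,275,200,56,42,7)])
cv2.imwrite('pics/z.png',np.vstack([a,b]))
for n,c,(u,v) in(('top',t,(211,214)),('side',s,(291,305))):
    h=cv2.cvtColor(c['pixels'],cv2.COLOR_RGB2HSV);m=cv2.inRange(h,(4,110,60),(16,255,255))
    k=np.zeros_like(m);k[v-38:v+32,u-30:u+30]=255;m&=k
    ct=max(cv2.findContours(m,0,1)[0],key=cv2.contourArea);print(n,cv2.contourArea(ct),cv2.boundingRect(ct),cv2.fitEllipse(ct))
    e=cv2.fitEllipse(ct);print(onz(c,*e[0],.02))
for n,c,(u,v) in(('top',t,(325,200)),('side',s,(275,200))):
    h=c['pixels'].max(2);m=(h<50).astype(np.uint8)*255
    k=np.zeros_like(m);k[v-26:v+26,u-30:u+30]=255;m&=k
    ct=max(cv2.findContours(m,0,1)[0],key=cv2.contourArea);e=cv2.fitEllipse(ct);print('dock',n,e,onz(c,*e[0],.009))
E
```

```text
top 800.0 (194, 198, 34, 34) ((210.06275939941406, 213.84812927246094), (31.40035629272461, 32.44951248168945), 50.51374435424805)
[0.48713722 0.20298755 0.02      ]
side 1696.5 (266, 276, 50, 59) ((289.83905029296875, 309.6490783691406), (44.76980209350586, 52.48759841918945), 177.9052276611328)
[0.48830375 0.20437187 0.02      ]
dock top ((324.486572265625, 199.0022430419922), (36.39005661010742, 37.72422409057617), 122.69749450683594) [ 0.54152449 -0.14667759  0.009     ]
dock side ((274.7311096191406, 200.14797973632812), (32.25209426879883, 43.21089172363281), 88.158447265625) [ 0.54170621 -0.14235369  0.009     ]
```

View pics/z.png

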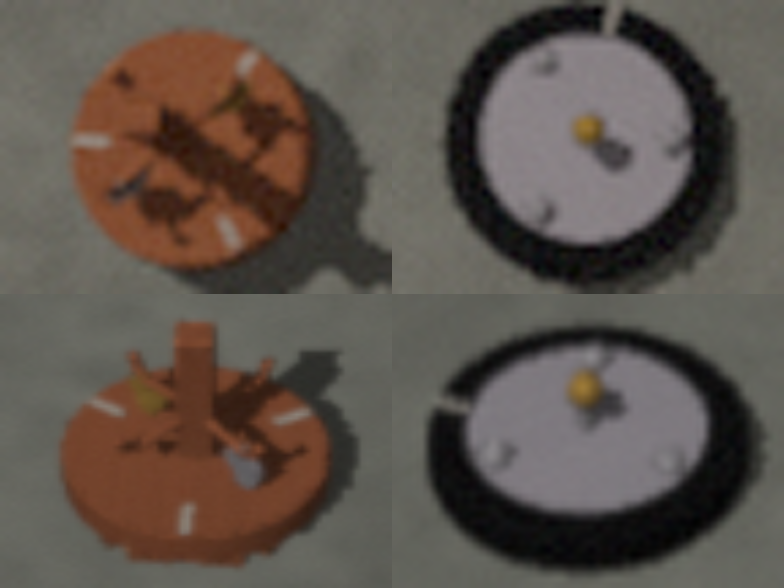

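The copper tree's three strokes, the dock's three balls, the brass head and the white stroke can all be seen in both views. I'll turn these pixels into poses.

```bash
python3 - <<'E'
from h import *
t=cams.camera('top');s=cams.camera('side')
def az(P):
    c=np.mean(P,0);a=np.arctan2(P[:,1]-c[1],P[:,0]-c[0]);return c,np.degrees(a),np.degrees(np.angle(np.exp(3j*a).sum()))/3,np.hypot(*(P-c)[:,:2].T)
for n,c,B,S in(('top',t,[(318.86,187.9),(337.9,199.3),(318.6,209)],[(218.4,201.9),(196,213.1),(215.9,226.6)]),
           ('side',s,[(261.6,201.7),(286.7,202.9),(276,187.3)],[(274.7,296.9),(308.6,298.9),(289.2,323.9)])):
    print(n,'balls',*az(np.array([onz(c,*b,.021) for b in B])));print(n,'tree',*az(np.array([onz(c,*b,.034) for b in S])))
print('head',tri(ray(t,324.86,197.3),ray(s,274.6,192.7)))
print('head z',onz(t,324.86,197.3,.038),onz(s,274.6,192.7,.038))
print('post side',onz(s,290.8,278.8,.13),proj(t,[.488,.204,.13]))
st=env.get_state();from scipy.spatial.transform import Rotation as R
M=R.from_quat(st['ee_rot']).as_matrix();print(M)
E
```

```text
top balls [ 0.54050247 -0.14767801  0.021     ] [ 30.28914112 -91.61768857 148.66410365] 29.1116762261464 [0.03849207 0.03899655 0.0376249 ]
top tree [0.48548401 0.20001093 0.034     ] [ -32.46226005   88.14714888 -153.16734942] -32.49414723515866 [0.04378997 0.0429184  0.0429609 ]
side balls [ 0.54120279 -0.1411621   0.021     ] [ 28.87622764 147.17787127 -91.38294203] 28.223841680311548 [0.03848501 0.03896137 0.03971506]
side tree [0.48614245 0.20522672 0.034     ] [ -32.04677428 -151.9202488    87.48896811] -32.15934733425187 [0.04127928 0.04172162 0.04158155]
head [ 0.54219428 -0.14589522  0.03297148]
head z [ 0.5419751 -0.1455608  0.038    ] [ 0.54108801 -0.14021653  0.038     ]
post side [0.48581    0.20637552 0.13      ] (np.float64(201.89618828391013), np.float64(208.603773903527))
[[ 9.25346186e-01  3.79123136e-01 -2.87738609e-04]
 [ 3.79123240e-01 -9.25346041e-01  5.22480532e-04]
 [-6.81733250e-05 -5.92563761e-04 -9.99999822e-01]]
```

Measured poses:

| Item | x (m) | y (m) | Angle |
|---|---|---|---|
| Tree | 0.486 | 0.203 | grooves at −32.3° mod 120; post faces at −2.3° mod 90 |
| Dock | 0.541 | −0.1445 | balls at 28.7° mod 120 |

The next step is to approach the tree.

```bash
cat > rel.py <<'E'
import sys
from h import *
from scipy.spatial.transform import Rotation as R
def rel(x,y,z,yaw):
    s=env.get_state();M=R.from_quat(s['ee_rot']).as_matrix();p=s['tool_pos']
    a=np.radians(yaw);G=np.array([[np.cos(a),np.sin(a),0],[np.sin(a),-np.cos(a),0],[0,0,-1]]).T
    G=np.array([[np.cos(a),np.sin(a),0],[np.sin(a),-np.cos(a),0],[0,0,-1]])
    print('t',round(s['t'],2),'p',p.round(4),'yaw',round(np.degrees(np.arctan2(M[1,0],M[0,0])),2),'F',s['force'].round(2),'tau',s['wrist_torque'].round(2),'w',round(s['gripper_width'],4))
    print('shift cm',(M.T@(np.array([x,y,z])-p)*100).round(2),'turn',np.degrees(R.from_matrix(M.T@G).as_rotvec()).round(2))
if __name__=='__main__': rel(*map(float,sys.argv[1:]))
E
python3 -m creep '[[[6,4,-2.8,0,0,0,-7],[6,8,-5.6,0,0,0,-14],[6,12,-8.4,0,0,0,-21],[6,16,-11.2,0,0,0,-28],[6,19,-13.3,0,0,0,-35]]]'
python3 rel.py 0.5 -0.2 0.235 87.7
python3 rel.py 0.486 0.203 0.20 87.7
```

```text
t: 0.72
tool_pos: [0.3597, -0.4245, 0.2349]
ee_rot: [0.876, 0.482, -0.0, 0.0]
force: [0.6, -0.2, -0.3]
gripper_width: 0.0597
t 0.72 p [ 0.3597 -0.4245  0.2349] yaw 57.61 F [ 0.59 -0.21 -0.28] tau [ 0.02 -0.03  0.  ] w 0.0597
shift cm [ 2.647e+01 -1.800e-01 -2.000e-02] turn [ 1.000e-02  2.000e-02 -3.009e+01]
t 0.72 p [ 0.3597 -0.4245  0.2349] yaw 57.61 F [ 0.59 -0.21 -0.28] tau [ 0.02 -0.03  0.  ] w 0.0597
shift cm [ 59.75 -22.96   3.46] turn [ 1.000e-02  2.000e-02 -3.009e+01]
```

```bash

python3 -m creep '[[[6,4,0,0,0,0,-6],[6,8,0,0,0,0,-12],[6,12,0,0,0,0,-18],[6,16,0,0,0,0,-24],[6,20,0,0,0,0,-30]]]' | head -2
python3 -m creep '[[[6,4,0,0,0,0,0],[6,8,0,0,0,0,0],[6,12,0,0,0,0,0],[6,16,0,0,0,0,0],[6,20,0,0,0,0,0]]]' | head -2
python3 rel.py 0.486 0.203 0.20 87.7
```

```text
t: 1.13
tool_pos: [0.4679, -0.2564, 0.235]
t: 1.55
tool_pos: [0.4764, -0.0564, 0.2349]
t 1.55 p [ 0.4764 -0.0564  0.2349] yaw 87.26 F [1.08 0.32 0.35] tau [-0.02 -0.13  0.02] w 0.0599
shift cm [25.96 -0.28  3.48] turn [ 0.02  0.02 -0.44]
```

```bash

python3 -m creep '[[[6,4,0,0,0,0,0],[6,8,0,0,0,0,0],[6,12,0,0,0,0,0],[6,16,0,0,0,0,0],[6,20,-0.2,0,0,0,-0.4]]]' | head -2
python3 -m creep '[[[6,3,0,1,0,0,0],[6,5,-0.1,2,0,0,0],[6,6,-0.1,3.5,0,0,0],[6,6,-0.1,3.5,0,0,0],[6,6,-0.1,3.5,0,0,0]]]' | head -2
python3 rel.py 0.486 0.203 0.119 87.7
python3 - <<'E'
from h import *
t=cams.camera('top');s=cams.camera('side')
cv2.imwrite('pics/g.png',np.hstack([crop(t,205,205,72,100,5),crop(s,290,275,80,100,5)]))
for p in([.486,.203,.13],env.get_state()['tool_pos']-[0,0,.022]):print(proj(t,p),proj(s,p))
E
```

```text
t: 1.97
tool_pos: [0.4842, 0.1434, 0.2349]
t: 2.38
tool_pos: [0.485, 0.2014, 0.1993]
t 2.38 p [0.485  0.2014 0.1993] yaw 87.74 F [-0.55  0.27  0.53] tau [ 0.   -0.08 -0.03] w 0.0603
shift cm [0.17 0.11 8.03] turn [-0.1   0.05  0.04]
(np.float64(202.21597615067606), np.float64(209.32014143258104)) (np.float64(290.7631486389426), np.float64(277.38182457575624))
(np.float64(199.24002798599517), np.float64(206.84554722364302)) (np.float64(290.6603573666637), np.float64(260.5399817663207))
```

View pics/g.png

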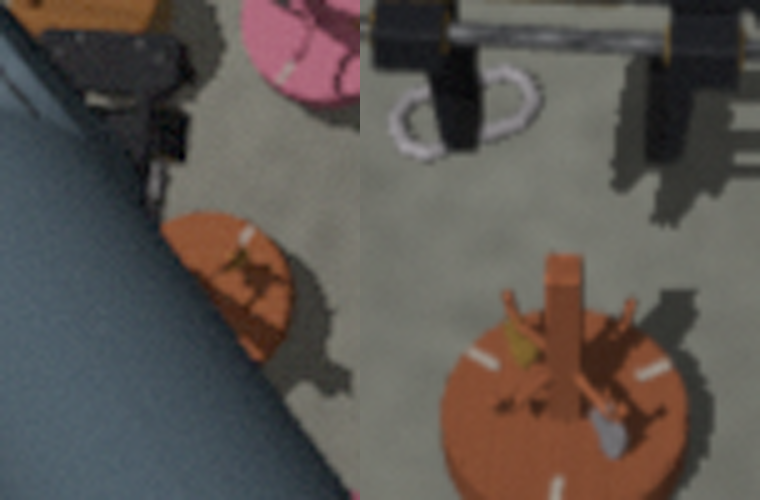

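The fingers straddle the post in the side view (fingertips at 270 and 311, post at 290.6), so I'll go down and grip.

```bash

python3 -m creep '[[[6,0.2,0.1,2,0,0,0],[6,0.2,0.1,4,0,0,0],[6,0.2,0.1,6,0,0,0],[6,0.2,0.1,7.5,0,0,0],[6,0.2,0.1,8,0,0,0]]]' 
python3 -m creep '[[[0,0,0,0,0,0,0],[0,0,0,0,0,0,0],[0,0,0,0,0,0,0],[0,0,0,0,0,0,0],[0,0,0,0,0,0,0]]]' 
python3 -m creep '[[[0,0,0,0,0,0,0],[0,0,0,0,0,0,0],[0,0,0,0,0,0,0],[0,0,0,0,0,0,0],[0,0,0,0,0,0,0]]]' 
python3 rel.py 0.486 0.203 0.119 87.7
```

```text
t: 2.9
tool_pos: [0.4864, 0.2016, 0.1185]
ee_rot: [0.722, 0.692, -0.001, 0.0]
force: [-0.2, 0.1, -0.5]
gripper_width: 0.0597
t: 3.32
tool_pos: [0.4872, 0.2037, 0.1206]
ee_rot: [0.721, 0.693, 0.001, 0.0]
force: [1.5, -0.4, 0.7]
gripper_width: 0.0289
t: 3.73
tool_pos: [0.4863, 0.2037, 0.1198]
ee_rot: [0.721, 0.693, -0.0, -0.0]
force: [-2.7, -0.3, 4.2]
gripper_width: 0.0132
t 3.73 p [0.4863 0.2037 0.1198] yaw 87.69 F [-2.71 -0.28  4.19] tau [-0.11  0.45 -0.02] w 0.0132
shift cm [-0.08 -0.03  0.08] turn [-0.03  0.01 -0.01]
```

```bash

python3 -m creep '[[[0,0,0,-2,0,0,0],[0,0,0,-4,0,0,0],[0,0,0,-6,0,0,0],[0,0,0,-8.5,0,0,0],[0,0,0,-10,0,0,0]]]' 
python3 -m creep '[[[0,-3,0.5,0,0,0,0],[0,-6,1,0,0,0,0],[0,-9,1.5,0,0,0,0],[0,-12,2,0,0,0,0],[0,-15,2.5,0,0,0,0]]]' 
python3 rel.py 0.541 -0.1445 0.219 28.7
```

```text
t: 4.15
tool_pos: [0.487, 0.2036, 0.2212]
ee_rot: [0.721, 0.693, 0.0, 0.0]
force: [0.7, 0.7, -3.8]
gripper_width: 0.0132
t: 4.57
tool_pos: [0.5052, 0.0511, 0.2191]
ee_rot: [0.721, 0.693, -0.0, -0.0]
force: [-0.4, -0.2, -3.0]
gripper_width: 0.0133
t 4.57 p [0.5052 0.0511 0.2191] yaw 87.69 F [-0.39 -0.24 -2.99] tau [-0.22 -0.08 -0.02] w 0.0133
shift cm [-19.4    4.37   0.02] turn [-3.000e-02  4.000e-02  5.899e+01]
```

```bash

python3 -m creep '[[[0,-3.5,0.8,0,0,0,6],[0,-7.5,1.7,0,0,0,12],[0,-11.5,2.6,0,0,0,18],[0,-15.5,3.5,0,0,0,24],[0,-19.4,4.4,0,0,0,30]]]' 
python3 -m creep '[[[0,0,0,0,0,0,7],[0,0,0,0,0,0,14],[0,0,0,0,0,0,20],[0,0,0,0,0,0,26],[0,0,0,0,0,0,29]]]' 
python3 rel.py 0.541 -0.1445 0.159 28.7
python3 - <<'E'
from h import *
t=cams.camera('top');s=cams.camera('side')
cv2.imwrite('pics/d.png',np.hstack([crop(t,320,190,72,110,5),crop(s,275,170,80,110,5)]))
p=env.get_state()['tool_pos']
for q in(p-[0,0,.119],[.5415,-.1445,.018]):print(proj(t,q),proj(s,q))
E
```

```text
t: 4.98
tool_pos: [0.5411, -0.1453, 0.2191]
ee_rot: [0.877, 0.48, -0.0, -0.0]
force: [0.9, 0.4, -3.7]
gripper_width: 0.0134
t: 5.4
tool_pos: [0.5409, -0.1431, 0.2187]
ee_rot: [0.97, 0.245, -0.001, -0.0]
force: [0.2, 0.5, -4.1]
gripper_width: 0.0131
t 5.4 p [ 0.5409 -0.1431  0.2187] yaw 28.36 F [ 0.25  0.54 -4.12] tau [ 0.07 -0.08  0.02] w 0.0131
shift cm [-0.05  0.13  5.97] turn [-0.05  0.1  -0.34]
(np.float64(325.61013324886966), np.float64(193.95621463691174)) (np.float64(273.8892187054604), np.float64(173.97965599120738))
(np.float64(324.0015880755037), np.float64(198.52404937989525)) (np.float64(274.76041231947625), np.float64(197.15090393250603))
```

View pics/d.png

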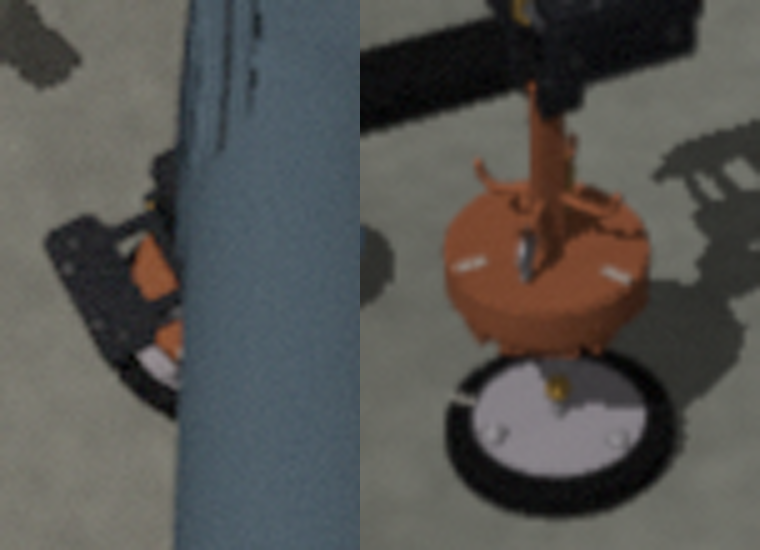

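The side view shows the tree above the dock. Its strokes at (257,168) and (286,170) line up with the balls at about (262,202) and (286,203), and the arm hides the top view. I'll lower to just above the stud and refine the offset there.

```bash

python3 -m creep '[[[0,0,0.1,1.5,0,0,-0.3],[0,0,0.1,3,0,0,-0.3],[0,0,0.1,4,0,0,-0.3],[0,0,0.1,4.4,0,0,-0.3],[0,0,0.1,4.4,0,0,-0.3]]]' |head -4
python3 rel.py 0.541 -0.1445 0.159 28.7
python3 - <<'E'
from h import *
s=cams.camera('side')
cv2.imwrite('pics/d2.png',crop(s,275,185,80,70,9))
h=cv2.cvtColor(s['pixels'],cv2.COLOR_RGB2HSV);m=cv2.inRange(h,(4,110,40),(16,255,255))
k=np.zeros_like(m);k[150:225,240:310]=255;m&=k
cols=[(v,np.flatnonzero(m[v])[[0,-1]]) for v in range(172,206,2) if m[v].any()]
print([(v,*map(int,c),c.mean()) for v,c in cols])
E
```

```text
t: 5.92
tool_pos: [0.5413, -0.1436, 0.1745]
ee_rot: [0.968, 0.251, -0.001, -0.001]
force: [-0.2, -0.3, -3.6]
t 5.92 p [ 0.5413 -0.1436  0.1745] yaw 29.03 F [-0.22 -0.3  -3.6 ] tau [-0.02 -0.09 -0.09] w 0.0133
shift cm [-0.07  0.07  1.55] turn [-0.1   0.1   0.33]
[(172, 255, 291, np.float64(273.0)), (174, 254, 291, np.float64(272.5)), (176, 254, 292, np.float64(273.0)), (178, 254, 293, np.float64(273.5)), (180, 254, 292, np.float64(273.0)), (182, 254, 292, np.float64(273.0)), (184, 254, 292, np.float64(273.0)), (186, 254, 292, np.float64(273.0)), (188, 255, 292, np.float64(273.5)), (190, 256, 290, np.float64(273.0)), (192, 257, 287, np.float64(272.0)), (194, 259, 286, np.float64(272.5)), (196, 264, 284, np.float64(274.0)), (198, 267, 279, np.float64(273.0))]
```

View pics/d2.png

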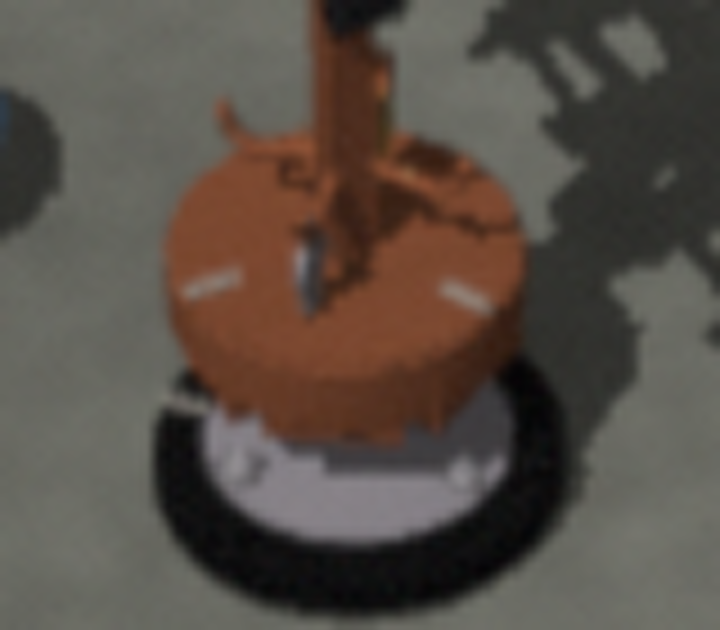

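```bash
python3 - <<'E'
from h import *
s=cams.camera('side');z=.1745-.1198+.034
print('puck c',onz(s,273.2,177.9,z))
a=onz(s,258.2,181.2,z);b=onz(s,286.3,182.4,z);d=b-a;m=(a+b)/2
n=np.array([-d[1],d[0],0]);n/=np.linalg.norm(n)
print('strokes',a,b,np.linalg.norm(d),'mid',m,'c+',m+n*.021,'c-',m-n*.021,'az of chord',np.degrees(np.arctan2(d[1],d[0])))
c=m+n*.021 if n[1]<0 else m-n*.021
print(np.degrees(np.arctan2(*(a-c)[1::-1])),np.degrees(np.arctan2(*(b-c)[1::-1])))
A=onz(s,235+240/9-.5,150+462/9-.5,.021);B=onz(s,235+466/9-.5,150+470/9-.5,.021)
d=B-A;print('balls',A,B,np.linalg.norm(d),np.degrees(np.arctan2(d[1],d[0])))
print('front/rear dock rim at z.018', onz(s,274.7,150+613/9-.5,.0))
E
```

```text
puck c [ 0.5432416  -0.14069866  0.0887    ]
strokes [ 0.58057682 -0.12670241  0.0887    ] [ 0.50896554 -0.12413276  0.0887    ] 0.07165736877518625 mid [ 0.54477118 -0.12541759  0.0887    ] c+ [ 0.54401811 -0.14640408  0.0887    ] c- [ 0.54552424 -0.10443109  0.0887    ] az of chord 177.94491729566298
28.320446618247153 147.56938797307868
balls [ 0.5763254  -0.12586988  0.021     ] [ 0.50976188 -0.12450864  0.021     ] 0.06657743595569521 178.82845197381724
front/rear dock rim at z.018 [ 0.53856731 -0.08547747  0.        ]
```

The tree sits about 1.5–2 mm to +x of the dock axis, and a 2 mm offset along the post explains it. I'll correct for that and descend gently.

```bash

python3 -m creep '[[[0,-0.07,-0.17,0.4,0,0,0],[0,-0.07,-0.17,0.8,0,0,0],[0,-0.07,-0.17,1.1,0,0,0],[0,-0.07,-0.17,1.3,0,0,0],[0,-0.07,-0.17,1.4,0,0,0]]]' >/dev/null
python3 rel.py 0.5398 -0.1424 0.1428 28.7
python3 -m creep '[[[0,0,0,0.1,0,0,0],[0,0,0,0.2,0,0,0],[0,0,0,0.2,0,0,0],[0,0,0,0.2,0,0,0],[0,0,0,0.2,0,0,0]]]' >/dev/null
python3 rel.py 0.5398 -0.1424 0.1428 28.7
python3 -m creep '[[[0,0,0,0.1,0,0,0],[0,0,0,0.2,0,0,0],[0,0,0,0.2,0,0,0],[0,0,0,0.2,0,0,0],[0,0,0,0.2,0,0,0]]]' >/dev/null
python3 rel.py 0.5398 -0.1424 0.1428 28.7
```

```text
t 6.43 p [ 0.5408 -0.1426  0.1616] yaw 28.98 F [-0.61 -0.3   1.59] tau [0.01 0.03 0.03] w 0.0131
shift cm [-0.07 -0.07  1.88] turn [0.   0.   0.28]
t 6.85 p [ 0.5423 -0.1427  0.1613] yaw 28.98 F [-1.44  0.29  5.54] tau [0.14 0.2  0.  ] w 0.0131
shift cm [-0.2  -0.15  1.85] turn [ 0.12 -0.15  0.28]
t 7.27 p [ 0.5438 -0.1428  0.1608] yaw 28.98 F [-0.76  0.98 14.91] tau [0.27 0.35 0.01] w 0.013
shift cm [-0.34 -0.24  1.8 ] turn [ 0.24 -0.3   0.28]
```

```bash

python3 -m creep '[[[0,0,0,-0.2,0,0,0],[0,0,0,-0.4,0,0,0],[0,0,0,-0.5,0,0,0],[0,0,0,-0.5,0,0,0],[0,0,0,-0.5,0,0,0]]]' >/dev/null
python3 rel.py 0.5398 -0.1424 0.1428 28.7
python3 - <<'E'
from h import *
s=cams.camera('side')
cv2.imwrite('pics/d3.png',crop(s,275,180,80,80,8))
E
```

```text
t 7.68 p [ 0.5403 -0.1426  0.1622] yaw 28.97 F [-0.2  -0.27 -3.95] tau [ 0.03 -0.02 -0.01] w 0.0131
shift cm [-0.03 -0.04  1.94] turn [-0.04  0.05  0.27]
```

View pics/d3.png

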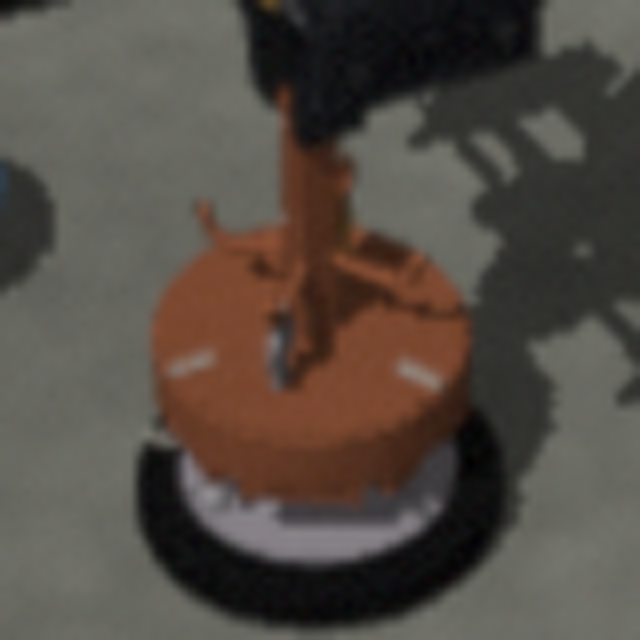

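```bash

python3 -m creep '[[[0,-0.12,-0.1,0,0,0,0],[0,-0.12,-0.1,0.1,0,0,0],[0,-0.15,-0.12,0.15,0,0,0],[0,-0.15,-0.12,0.2,0,0,0],[0,-0.15,-0.12,0.2,0,0,0]]]' >/dev/null
python3 rel.py 0.5395 -0.1424 0.1428 28.7
python3 -m creep '[[[0,-0.03,-0.02,0.1,0,0,0],[0,-0.05,-0.03,0.1,0,0,0],[0,-0.1,-0.05,0.2,0,0,0],[0,-0.1,-0.05,0.2,0,0,0],[0,-0.1,-0.05,0.2,0,0,0]]]' >/dev/null
python3 rel.py 0.5395 -0.1424 0.1428 28.7
```

```text
t 8.15 p [ 0.5394 -0.1423  0.1613] yaw 28.98 F [-0.28  0.01  2.11] tau [ 0.11  0.19 -0.01] w 0.0135
shift cm [0.   0.01 1.85] turn [ 0.05 -0.06  0.28]
t 8.57 p [ 0.5376 -0.142   0.1586] yaw 28.99 F [-1.08  1.02  1.64] tau [0.63 0.24 0.01] w 0.0135
shift cm [0.14 0.13 1.58] turn [-0.02  0.    0.29]
```

```bash

python3 -m creep '[[[0,0,0,0.1,0,0,0],[0,0,0,0.2,0,0,0],[0,0,0,0.2,0,0,0],[0,0,0,0.2,0,0,0],[0,0,0,0.2,0,0,0]]]' >/dev/null
python3 rel.py 0.5395 -0.1424 0.1428 28.7
python3 -m creep '[[[0,0,0,0.1,0,0,0],[0,0,0,0.2,0,0,0],[0,0,0,0.2,0,0,0],[0,0,0,0.2,0,0,0],[0,0,0,0.2,0,0,0]]]' >/dev/null
python3 rel.py 0.5395 -0.1424 0.1428 28.7
```

```text
t 8.98 p [ 0.5378 -0.1422  0.1568] yaw 28.98 F [-0.72  3.38  2.93] tau [ 0.62  0.24 -0.05] w 0.0131
shift cm [0.14 0.1  1.4 ] turn [-0.   -0.01  0.28]
t 9.4 p [ 0.5374 -0.1423  0.1544] yaw 28.98 F [-1.3   2.87  0.29] tau [0.61 0.22 0.02] w 0.0134
shift cm [0.18 0.11 1.16] turn [-0.03  0.03  0.28]
```

```bash

python3 -m creep '[[[0,0.05,-0.09,0,0,0,0],[0,0.05,-0.09,0.1,0,0,0],[0,0.05,-0.09,0.2,0,0,0],[0,0.05,-0.09,0.2,0,0,0],[0,0.05,-0.09,0.2,0,0,0]]]' >/dev/null
python3 rel.py 0.5395 -0.1424 0.1428 28.7
python3 -m creep '[[[0,0,0,0.1,0,0,0],[0,0,0,0.2,0,0,0],[0,0,0,0.2,0,0,0],[0,0,0,0.2,0,0,0],[0,0,0,0.2,0,0,0]]]' >/dev/null
python3 rel.py 0.5395 -0.1424 0.1428 28.7
```

```text
t 9.82 p [ 0.5371 -0.1413  0.152 ] yaw 28.98 F [-0.43  1.41 -4.28] tau [ 0.39  0.12 -0.03] w 0.0131
shift cm [0.16 0.21 0.92] turn [-0.04  0.06  0.28]
t 10.23 p [ 0.5371 -0.1413  0.1501] yaw 28.98 F [ 0.35  1.44 -6.83] tau [ 0.48  0.1  -0.04] w 0.0134
shift cm [0.16 0.22 0.73] turn [-0.05  0.06  0.28]
```

```bash

python3 -m creep '[[[0,0.02,-0.05,0.1,0,0,0],[0,0.02,-0.05,0.2,0,0,0],[0,0.02,-0.05,0.2,0,0,0],[0,0.02,-0.05,0.2,0,0,0],[0,0.02,-0.05,0.2,0,0,0]]]' >/dev/null
python3 rel.py 0.5395 -0.1424 0.1428 28.7
python3 -m creep '[[[0,0,0,0.1,0,0,0],[0,0,0,0.2,0,0,0],[0,0,0,0.2,0,0,0],[0,0,0,0.2,0,0,0],[0,0,0,0.2,0,0,0]]]' >/dev/null
python3 rel.py 0.5395 -0.1424 0.1428 28.7
```

```text
t 10.65 p [ 0.5371 -0.1408  0.1482] yaw 28.97 F [ -0.13   1.5  -10.87] tau [ 0.33  0.04 -0.03] w 0.013
shift cm [0.13 0.26 0.54] turn [-0.04  0.06  0.27]
t 11.07 p [ 0.5372 -0.1408  0.1462] yaw 28.97 F [  0.2    1.36 -12.69] tau [ 0.31  0.03 -0.01] w 0.0134
shift cm [0.12 0.26 0.34] turn [-0.04  0.05  0.27]
```

```bash

python3 -m creep '[[[0,0,0,0.1,0,0,0],[0,0,0,0.1,0,0,0],[0,0,0,0.15,0,0,0],[0,0,0,0.15,0,0,0],[0,0,0,0.15,0,0,0]]]' >/dev/null
python3 rel.py 0.5395 -0.1424 0.1428 28.7
python3 -m creep '[[[0,0,0,0.1,0,0,0],[0,0,0,0.1,0,0,0],[0,0,0,0.15,0,0,0],[0,0,0,0.15,0,0,0],[0,0,0,0.15,0,0,0]]]' >/dev/null
python3 rel.py 0.5395 -0.1424 0.1428 28.7
```

```text
t 11.48 p [ 0.538  -0.1409  0.1455] yaw 28.97 F [-0.1   0.92 -7.46] tau [ 0.27  0.   -0.03] w 0.0135
shift cm [0.06 0.21 0.27] turn [ 0.03 -0.03  0.27]
t 11.9 p [ 0.5379 -0.1408  0.1439] yaw 28.97 F [ 0.33  1.43 -5.13] tau [ 0.31 -0.08 -0.09] w 0.0135
shift cm [0.06 0.22 0.11] turn [ 0.02 -0.03  0.27]
```

```bash

python3 -m creep '[[[0,0,0,0.1,0,0,0],[0,0,0,0.1,0,0,0],[0,0,0,0.1,0,0,0],[0,0,0,0.1,0,0,0],[0,0,0,0.1,0,0,0]]]' >/dev/null
python3 rel.py 0.5395 -0.1424 0.1428 28.7
python3 -m creep '[[[0,0,0,0.1,0,0,0],[0,0,0,0.1,0,0,0],[0,0,0,0.1,0,0,0],[0,0,0,0.1,0,0,0],[0,0,0,0.1,0,0,0]]]' >/dev/null
python3 rel.py 0.5395 -0.1424 0.1428 28.7
```

```text
t 12.32 p [ 0.5382 -0.1409  0.1431] yaw 28.98 F [ 1.88  0.53 -0.87] tau [ 0.32 -0.38 -0.07] w 0.0133
shift cm [0.04 0.2  0.03] turn [ 0.05 -0.06  0.28]
t 12.73 p [ 0.539  -0.141   0.1427] yaw 28.98 F [1.89 0.67 5.39] tau [ 0.21 -0.44 -0.07] w 0.0132
shift cm [-0.02  0.15 -0.01] turn [ 0.11 -0.12  0.28]
```

Height reads home (TCP 0.1427, underside about 0.023) and it is stiff now. I'll ease off and let go.

```bash

python3 -m creep '[[[0,0,0,-0.1,0,0,0],[0,0,0,-0.1,0,0,0],[1.6,0,0,-0.1,0,0,0],[2.5,0,0,-0.1,0,0,0],[4,0,0,-0.1,0,0,0]]]' >/dev/null
python3 -m creep '[[[5,0,0,0,0,0,0],[6,0,0,0,0,0,0],[6,0,0,0,0,0,0],[6,0,0,0,0,0,0],[6,0,0,0,0,0,0]]]' >/dev/null
python3 rel.py 0.5395 -0.1424 0.1428 28.7
python3 -m creep '[[[6,0,0,-1,0,0,0],[6,0,0,-3,0,0,0],[6,0,0,-6,0,0,0],[6,0,0,-9,0,0,0],[6,0,0,-11,0,0,0]]]' >/dev/null
python3 -m creep '[[[6,-4,0,-1,0,0,0],[6,-8,0,-1,0,0,0],[6,-12,0,-1,0,0,0],[6,-16,0,-1,0,0,0],[6,-18,0,-1,0,0,0]]]'
python3 - <<'E'
from h import *
s=cams.camera('side');t=cams.camera('top')
cv2.imwrite('pics/e.png',np.hstack([crop(t,322,194,60,80,6),crop(s,275,185,72,80,6)]))
E
```

```text
t 13.57 p [ 0.5375 -0.1407  0.1427] yaw 28.98 F [1.68 0.34 0.13] tau [-0.05  0.01  0.01] w 0.0596
shift cm [ 0.09  0.24 -0.01] turn [-0.01  0.01  0.28]
t: 14.4
tool_pos: [0.3759, -0.2301, 0.2633]
ee_rot: [0.969, 0.248, -0.001, 0.0]
force: [0.8, -1.0, -0.5]
gripper_width: 0.06
```

View pics/e.png

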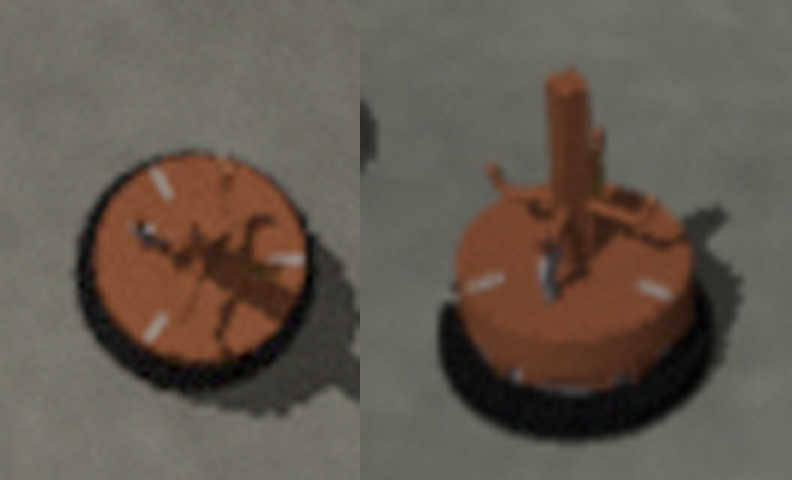

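Both views show the tree sitting level on the dock. I'll check the angle and centring from the strokes.

```bash
python3 - <<'E'
from h import *
t=cams.camera('top');s=cams.camera('side')
for z in(.057,.060):
    P=np.array([onz(t,u,v,z) for u,v in((318.5,184.2),(317.3,208.2),(339.3,196.7))]);c=P.mean(0);a=np.arctan2(*(P-c)[:,1::-1].T)
    print(z,'c',c[:2],'az',np.degrees(np.angle(np.exp(3j*a).sum()))/3,'post top side',onz(s,239+(567-360)/6-.5,145+80/6-.5,z+.096))
def ell(c,box,z):
    h=cv2.cvtColor(c['pixels'],cv2.COLOR_RGB2HSV);m=cv2.inRange(h,(4,110,40),(16,255,255));x0,x1,y0,y1=box
    k=np.zeros_like(m);k[y0:y1,x0:x1]=255;m=cv2.morphologyEx(m&k,cv2.MORPH_CLOSE,np.ones((7,7)));ct=max(cv2.findContours(m,0,1)[0],key=cv2.contourArea)
    p,r=cv2.minEnclosingCircle(ct);print('circle',p,r,onz(c,*p,z)[:2])
ell(t,(300,350,172,222),.05)
E
```

```text
0.057 c [ 0.54169141 -0.14458283] az 28.672874132391026 post top side [ 0.54176337 -0.14120621  0.153     ]
0.06 c [ 0.54117776 -0.14435133] az 28.672874132391005 post top side [ 0.54142213 -0.13734869  0.156     ]
circle (324.65093994140625, 196.66036987304688) 17.964200973510742 [ 0.54187447 -0.14400157]
```

```bash
python3 -c "
from plant import env
print(env.get_state()['force'],env.sign_off())"
```

```text
the job is handed in; nothing more can be done
[-0.06807896  0.00323895 -0.08306114] None
```

I put the key tree on the dock and let go of it. By my last checks it is fully home, and the job was handed in at about 14.5 s; no verdict is reported.

**What I did:** I gripped the post, lifted the tree and turned it about 59° in the air, so its grooves matched the balls I had seen at about 28.7°. I then pushed it over the stud in 1–2 mm steps. The task asked for the turn after the rollers took hold. Because I had already turned it, it needed no turning on the stud.

**The one snag:** the first push stalled off-centre at about 18 N because the arm gave way sideways. I backed off, shifted a couple of millimetres, and the tree then went on with about 5–7 N.

**Final checks:**
- **Height:** the TCP came down from 0.1455 m, where the tree first touched the balls, to 0.1427 m. That matches the 3 mm drop into the grooves. The side view of the post top also fits the home height better than riding on the balls.
- **Angle:** the strokes read 28.7° against 28.2–29.1° for the balls.
- **Level:** it looks level in both views, but I did not measure the tilt.
- **Hold:** the gripper is open and clear, and the wrist force is about zero.

**What disagreed:** the two cameras differ by about 3–5 mm in y. The stroke-based centre in the top view came out about 3 mm from the dock's earlier position in y. I relied on the grooves and balls to centre the tree, so the cameras do not confirm the 2 mm centring limit.

I did not measure the bystanders again. No unexpected forces appeared while moving past them.

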